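# Square up a block box and scan its label

### The arm

A 6-joint arm with a two-finger parallel gripper is mounted at the origin on the work surface. World frame = base frame: x ahead of the robot, y to its left, z up, the work surface at z = 0. Lengths are in mm, angles in rad, forces in N, time in s.
With the tool pointing down it reaches from about 250 to 775 mm from the base axis. Payload 4 kg.
Tool frame: the origin (TCP) lies at the centre of the arm's flange, where the gripper is bolted on; the fingertips stand 199 mm ahead of it and the grasp point (between the pads) lies 180 mm ahead of it; z points along the fingers, y is the line along which they close (so a half turn about z gives the same grasp; the last joint's range is limited). The gripper opens to 94 mm and grips with 3 to 60 N. Pads are 16 mm wide; open, the fingers measure 119 mm over their backs; the gripper's body (75 mm by 177 mm) begins 78 mm behind the grasp point.
Start: joints at [1.051, 0.087, 1.371, -0, 1.684, -0.103], TCP at [222.662, 502.913, 404.706] pointing down, gripper open.
Joint ranges: [-3.1, 3.1], [-0.76, 2.03], [0.27, 2.55], [-1.08, 4.22], [0.17, 2.65], [-2.57, 2.57]. Speed limits (rad/s): [2.79, 2.79, 3.14, 3.14, 3.14, 3.14].

### API

Orientations are given as [roll, pitch, yaw] about the fixed x, y, z axes, in that order (R = Rz(yaw) Ry(pitch) Rx(roll)).
In Python, from cell import bot gives the robot as it stands.
- The arm moves only by the shell command python3 -m jog 'ROWS' [OPENING]. ROWS is JSON, a list of rows, each an object with "linear": the shift along the world's x, y, z scaled (see below), a list of three; "delta_rot": the turn, a rotation vector about the world's x, y, z scaled (see below), a list of three. A call has 1 to 8 rows; each row is the pose to reach, as a shift and turn from the pose commanded when the call began, turning the shorter way round; what a row does not reach only later rows make up. The controller multiplies each number of a shift by 0.08 m and each number of a turn by pi rad. A row lasts 1/8 s, in which the tool goes at most 62.5 mm and 10.7 degrees, less where a joint would pass 70% of its speed; a pose out of reach is approached as far as the arm can. A call with a number of a shift or a turn outside -1 to 1 is refused whole. A call with a gripper value outside its range is refused whole. OPENING is the opening, from 0 (shut) to 1 (fully open), set as the call begins (- or left out, the last holds). The fingers move at their own pace and stop on an object; the grip force is fixed at half the most. Time passes only in rows, so rows that repeat a pose let the fingers close. It gives the time, the measured TCP pose, the force, the opening and the grip force at its end, in the units of the state.
- bot.observe(): the state, without advancing time (a new reading comes with each control period).
- bot.grab_frame(name): name is "scene" or "top" or "wrist"; returns (picture, depth): 420x560x3 uint8, red, green, blue; 420x560 float32, mm along the optical axis (not along the pixel's ray), 0 where there is no reading.
- bot.camera_params(name): a dict with "fx", "fy", "cx", "cy" (pixels), "world_from_camera" (4x4, takes a point from camera to world coordinates). Camera axes: x right, y down, z forward; pixel columns grow to the right and rows downward; lengths in mm; the calibration is good to about 2 mm. A picture is of the moment at which its call begins: read the wrist's pose just before it. camera_params takes no time and is no camera call; for the wrist camera it gives the pose at the moment of the call.
- bot.job_done(): hands the job in; it is judged then, once.
Trained networks look in the newest picture that a camera, given by its name, has taken for a name from the list of things; names that differ only in an ending like _2 or _b are one class to them, and where a whole thing is asked for, a point or a joint stands for the part that bears it (a point fixed in the world has none). Each returns a list of dicts, best first, with "score" (0 to 1); they miss things now and then, are a little off and sometimes report something else, mostly with a low value. They report only what shows in the picture. A call takes as long as a camera call. They do not tell look-alikes from the thing itself.
- bot.spot_in(camera, query): "location" ([x, y, z] in mm, in world coordinates, good to about 4 mm: the middle of the surface that is visible of it).
- bot.spot_point(camera, query): "location" ([x, y, z] in mm, in world coordinates, good to about 4 mm: a listed point, or the origin of a listed thing).
The state is a dict: "t": time; "joint_positions": joint angles; "joint_velocities": joint speeds; "joint_efforts": joint torques, N m; "eef_pos": TCP position; "eef_rot": TCP orientation; "contact_force": force on the tool from outside, world axes, zero at the start; "wrist_torque": the same for the moment, N m; "grip_width": opening from 0.0 (shut) to 1.0 (fully open); "grasp_force": force on a finger pad.
Only numpy, scipy, OpenCV 4.12 (cv2) and the standard library are available. Lean on these libraries where they do the work, as an engineer would, in place of code of your own. Each camera call takes 0.05 s, during which the arm holds its last target. There are 200 camera calls.

### The job

Push the slant-faced wooden box square and flush into the fenced corner of the plywood board and press it firmly home there, without ramming it. Then take the hand scanner, aim its window squarely at the middle of the label on the box's slanted face from about 8 cm away, and hold it steady there for two seconds. Lay the scanner back flat, same side up, wholly on its cork mat; the box must still be flush in its corner and the other things left alone.

Things in the scene. Friction and masses are not known exactly. Their poses are not given: they have to be found in the camera images.
- box: loose wooden shape-sorter box, 110 (x) x 100 (y) x 80 mm high, 0.4 kg, too wide to grasp. Origin: centre of underside, z up. Its -y side is upright up to 40 mm, then slants back at 55 degrees to the flat top (y -22 to +50 mm); the other sides are upright. Dark shapes on top are only decoration. Its +x and +y sides belong against the two fences
- box_corner (a point): the lower corner of the box where its +x and +y sides meet, at (55, 50, 0) mm in the box's frame; goes to the fence's inner corner
- label: white barcode label, 64 x 38 mm, stuck on the middle of the box's slanted face. Origin: its centre, at (0, -36, 60) mm in the box's frame. x along the box's x, y up the slant, z straight out of the label (35 degrees above the horizontal, towards the box's -y side)
- fence: L of two aluminium bars, 20 mm thick, 35 mm high, fixed on a plywood board (300 x 300 x 12 mm, fixed). Origin: inner corner of the L on the board's top, z up. One bar has its inner face at x = 0 (y -210 to +20 mm), the other at y = 0 (x -210 to 0 mm). The box goes on their negative x and y side. The board spans x and y -280 to +20 mm
- scanner: pistol-shaped barcode scanner, always on, 0.22 kg, lying on its side on the mat. Origin: underside, middle of its 130 x 130 mm outline; z up. Barrel along x from -55 to +60 mm at y = +45, z 0 to 40 mm, 36 mm wide (black nose from x = +30: 42 mm). Window at x = +60; beam along +x on the line y = +45, z = +20 mm. Handle 32 mm wide, from barrel at x -55 to -20 mm down to y = -75 mm
- mat: square cork mat, 190 x 190 x 3 mm, fixed on the table. Origin: centre of its underside, z up; the scanner starts near its middle
- tri_block: red wooden triangular block, sides 60 mm, 32 mm high, on the plywood board; leave alone. Origin: centre of its underside
- arch_block: wooden arch block, 105 x 35 x 67 mm high; leave alone. Origin: centre of its underside
- tape_desk: desk tape dispenser, 150 x 62 x 96 mm high; leave alone. Origin: centre of its underside
- stapler: stapler, 140 x 36 x 50 mm high; leave alone. Origin: centre of its underside
- bottle: low paste jar, 72 mm wide, 60 mm high; leave alone. Origin: centre of its underside
- drum_block: upright wooden cylinder, 50 mm wide, 70 mm high; leave alone. Origin: centre of its underside
Mind the look-alikes: they are no part of the job. Of the things that look like the scanner, the middle-sized one is meant.

How it is judged:
By the outcome, as a careful person would: the job done as asked, in the order asked, and still so for the second after the job is handed in, with the robot touching nothing.
It also fails if it takes over 72 s, if anything falls off the work surface, if the arm or the gripper's body presses on something with over 40 N, if the wrist force passes 120 N, or if a joint passes its speed limit or range.

## Working session

There is one attempt and no reset: what is moved stays moved. The work goes in short steps, Python scripts to look and compute and a shell command to move; the robot and the scene stay as the last step left them, time stands still between calls to the robot, and variables do not carry over. Pictures are saved under pics/ and viewed, at most 10 in all, crops included, and the job is handed in when it is done.

```bash
mkdir -p pics; ls
python3 - <<'E'
from cell import bot
import cv2,numpy as np
for n in("top","scene"):
    p,d=bot.grab_frame(n); cv2.imwrite(f"pics/{n}1.png",p[:,:,::-1]); np.savez(f"{n}1.npz",p=p,d=d,**{k:v for k,v in bot.camera_params(n).items()})
    for q in("box","box_corner","label","fence","scanner","mat","tri_block"):
        f=bot.spot_point if q not in() else bot.spot_in
        print(n,q,[(np.round(r["location"]).tolist(),round(r["score"],2)) for r in f(n,q)])
    print(bot.camera_params(n))
E
```

```text
pics
top box [([615.0, 111.0, 14.0], 0.86)]
top box_corner []
top label [([618.0, 77.0, 70.0], 0.75)]
top fence [([718.0, 185.0, 10.0], 0.67)]
top scanner [([256.0, -347.0, -3.0], 0.75), ([689.0, -512.0, -2.0], 0.7), ([507.0, -262.0, 9.0], 0.68)]
top mat [([639.0, -60.0, 12.0], 0.71), ([511.0, -277.0, -3.0], 0.56)]
top tri_block [([638.0, -63.0, 9.0], 0.8), ([612.0, 110.0, 12.0], 0.61)]
{'fx': 416.4671927211342, 'fy': 416.4671927211342, 'cx': 285.41491008610376, 'cy': 200.40515571843184, 'world_from_camera': array([[-2.38492560e-02, -9.82593259e-01,  1.84232732e-01,
         2.95908628e+02],
       [-9.99559198e-01,  2.66964200e-02,  1.29888928e-02,
        -4.89935184e+01],
       [-1.76811530e-02, -1.83841746e-01, -9.82796820e-01,
         1.12497765e+03],
       [ 0.00000000e+00,  0.00000000e+00,  0.00000000e+00,
         1.00000000e+00]])}
scene box [([613.0, 113.0, 12.0], 0.83), ([552.0, -529.0, -4.0], 0.5)]
scene box_corner [([657.0, 167.0, 11.0], 0.58)]
scene label [([612.0, 112.0, 9.0], 0.44)]
scene fence [([716.0, 184.0, 12.0], 0.78), ([660.0, 169.0, 8.0], 0.45)]
scene scanner [([689.0, -514.0, 3.0], 0.95), ([254.0, -346.0, 0.0], 0.91), ([506.0, -266.0, 4.0], 0.64), ([636.0, -64.0, 13.0], 0.63)]
scene mat [([508.0, -278.0, 4.0], 0.84), ([657.0, 171.0, 10.0], 0.71), ([553.0, -526.0, -3.0], 0.41)]
scene tri_block [([636.0, -64.0, 11.0], 0.91)]
{'fx': 480.75743226816246, 'fy': 480.75743226816246, 'cx': 273.0016081522224, 'cy': 210.20968095755748, 'world_from_camera': array([[-8.29485644e-01,  3.35075993e-01, -4.46853046e-01,
         1.08436071e+03],
       [ 5.58189252e-01,  5.25190563e-01, -6.42339187e-01,
         7.60213612e+02],
       [ 1.94505622e-02, -7.82239702e-01, -6.22673851e-01,
         8.65286303e+02],
       [ 0.00000000e+00,  0.00000000e+00,  0.00000000e+00,
         1.00000000e+00]])}
```

View pics/top1.png

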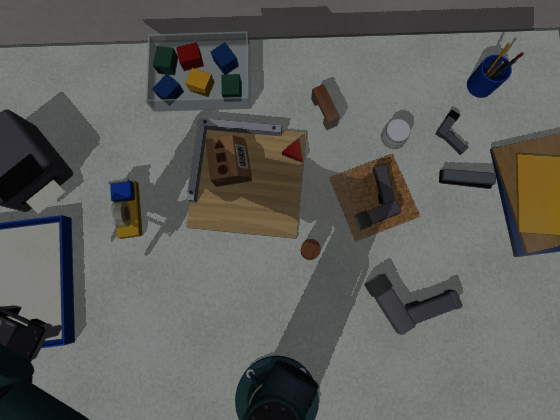

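View pics/scene1.png

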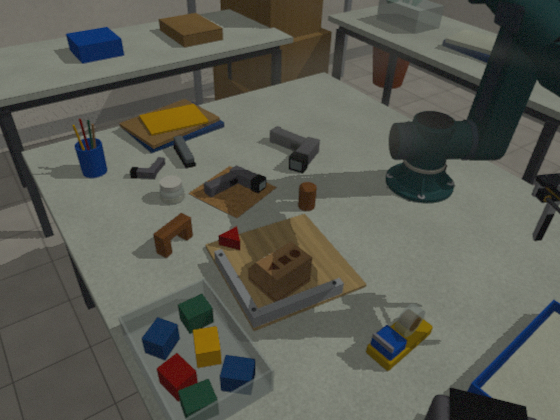

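Candidates for the scanner in the top picture: the large one at (410,305), the middle-sized one on the cork mat at (380,195), and the small one at (452,130). There is also a black bar at (467,175). The one on the mat fits the description. The box is at (228,160) and the fence corner at (204,123). I'll check the choice in a close crop and measure.

```bash
cat > h.py <<'E'
import numpy as np,cv2
def cloud(n):
    z=np.load(n); d=z["d"]; v,u=np.mgrid[:420,:560]
    P=np.stack([(u-z["cx"])/z["fx"]*d,(v-z["cy"])/z["fy"]*d,d],-1)
    T=z["world_from_camera"]; W=P@T[:3,:3].T+T[:3,3]; W[d<=0]=np.nan
    return W,z["p"]
E
python3 - <<'E'
from h import *
ims=[]
Wt,pt=cloud("top1.npz"); Ws,ps=cloud("scene1.npz")
a=cv2.resize(pt[110:260,180:430],None,fx=3.2,fy=3.2,interpolation=cv2.INTER_CUBIC)[:,:800]
cv2.imwrite("pics/crop1.png",np.clip(a[:,:,::-1].astype(float)*1.6,0,255))
for nm,W in(("top",Wt),("scene",Ws)):
    P=W.reshape(-1,3); P=P[~np.isnan(P[:,0])]
    def sel(x0,x1,y0,y1,z0,z1): 
        m=(P[:,0]>x0)&(P[:,0]<x1)&(P[:,1]>y0)&(P[:,1]<y1)&(P[:,2]>z0)&(P[:,2]<z1); return P[m]
    for t,b in(("table",(350,450,50,100,-20,20)),("board",(500,540,0,150,-5,30)),("boxtop",(530,690,30,180,84,105)),("fenceX",(690,760,0,150,38,60)),("fenceY",(500,680,160,230,38,60)),("mat",(420,600,-380,-180,-3,10)),("scan",(420,600,-380,-180,25,60)),("tri",(590,690,-110,-20,30,60))):
        S=sel(*b)
        if len(S)<5: print(nm,t,len(S));continue
        r=cv2.minAreaRect(S[:,:2].astype(np.float32)); print(nm,t,len(S),"z",np.median(S[:,2]).round(1),np.round(cv2.boxPoints(r)).astype(int).tolist(),np.round(r[1],0),round(r[2],1))
E
```

```text
top table 689 z 1.3 [[350, 51], [449, 50], [449, 100], [350, 100]] [49. 99.] 89.9
top board 778 z 11.8 [[500, 2], [540, 2], [540, 150], [500, 150]] [148.  40.] 89.8
top boxtop 1257 z 91.5 [[548, 156], [559, 76], [670, 92], [658, 172]] [112.  81.] 8.1
top fenceX 432 z 46.4 [[691, 0], [713, -2], [730, 149], [708, 151]] [152.  22.] 83.3
top fenceY 517 z 46.4 [[505, 208], [679, 185], [682, 207], [508, 230]] [ 22. 176.] 82.6
top mat 3429 z 2.5 [[420, -380], [600, -380], [600, -180], [420, -180]] [200. 180.] 90.0
top scan 1146 z 40.8 [[418, -227], [445, -342], [594, -308], [568, -192]] [153. 118.] 12.9
top tri 242 z 43.3 [[609, -81], [655, -101], [690, -21], [644, -2]] [87. 50.] 66.7
scene table 428 z 1.6 [[350, 100], [350, 50], [450, 50], [450, 100]] [99. 50.] 0.1
scene board 205 z 12.6 [[499, 150], [500, 0], [540, 1], [539, 150]] [ 39. 149.] 0.4
scene boxtop 1217 z 92.4 [[547, 157], [559, 79], [672, 96], [660, 174]] [114.  79.] 8.3
scene fenceX 476 z 47.5 [[693, 1], [714, -2], [733, 149], [712, 152]] [153.  22.] 82.7
scene fenceY 858 z 47.1 [[501, 169], [674, 148], [681, 210], [509, 231]] [ 62. 174.] 83.0
scene mat 1420 z 3.1 [[420, -380], [600, -380], [600, -180], [420, -180]] [200. 180.] 90.0
scene scan 742 z 39.8 [[420, -223], [442, -341], [598, -312], [577, -194]] [159. 120.] 10.5
scene tri 250 z 43.7 [[613, -81], [661, -100], [683, -45], [635, -26]] [60. 52.] 67.8[ WARN:0@0.164] global loadsave.cpp:1063 imwrite_ Unsupported depth image for selected encoder is fallbacked to CV_8U.
```

View pics/crop1.png

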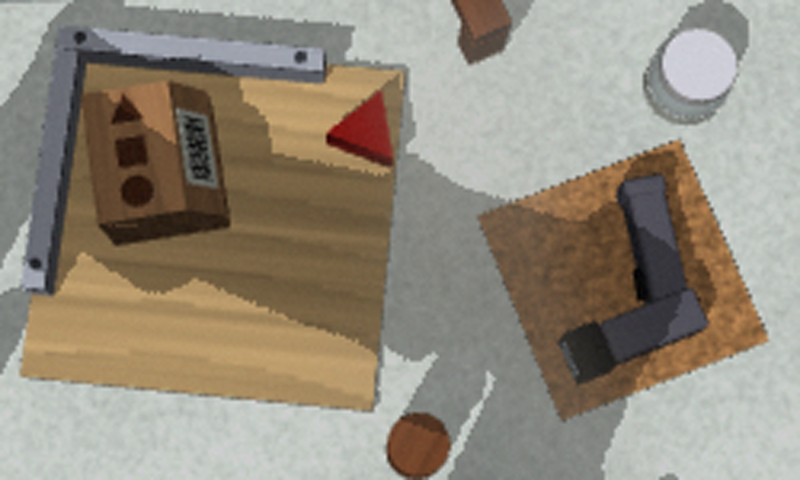

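The crop shows the middle-sized scanner on the cork mat. Its black nose is at crop (585,352), pointing about world +y, and its handle points to +x. The box is turned about +8° and the fence about -7°. Next I check the robot's state and work out the move to the box's -x side.

```bash
cat >> h.py <<'E'
from scipy.spatial.transform import Rotation as R
def plan(xyz=None,zdir=(0,0,-1),ydir=None):
    "shift (units) and rotvec (units) from now to TCP xyz with tool z, y directions"
    from cell import bot
    o=bot.observe(); p=np.array(o["eef_pos"]); R0=R.from_euler("xyz",o["eef_rot"])
    print("pos",p.round(1),"t",o["t"],"F",np.round(o["contact_force"],1),"q",np.round(o["joint_positions"],2),"w",o["grip_width"])
    print("toolaxes x,y,z",R0.as_matrix().T.round(3).tolist())
    if xyz is not None: print("shift/80",((np.array(xyz)-p)/80).round(3))
    if ydir is not None:
        z=np.array(zdir,float);z/=np.linalg.norm(z)
        for s in(1,-1):
            y=s*np.array(ydir,float);y-=z*(y@z);y/=np.linalg.norm(y)
            R1=R.from_matrix(np.c_[np.cross(y,z),y,z]); rv=(R1*R0.inv()).as_rotvec(); print("rot/pi",(rv/np.pi).round(4),"deg",np.degrees(np.linalg.norm(rv)).round(1))
E
python3 -c "
from h import *
plan((525,107,221),(0,0,-1),(.12,.9925,0))"
```

```text
pos [222.7 502.9 404.7] t 0.8 F [0.4 0.7 0.6] q [ 1.05  0.09  1.37  0.    1.68 -0.1 ] w 0.999929934969781
toolaxes x,y,z [[-0.914, 0.405, 0.0], [0.405, 0.914, 0.0], [0.0, 0.0, -1.0]]
shift/80 [ 3.779 -4.949 -2.297]
rot/pi [-0.      0.      0.0944] deg 17.0
rot/pi [ 0.000e+00  1.000e-04 -9.056e-01] deg 163.0
```

```bash
python3 -m jog '[{"linear":[0.75,-1,0],"delta_rot":[0,0,0.0944]},{"linear":[0.75,-1,0],"delta_rot":[0,0,0.0944]}]' 0.5
python3 -m jog '[{"linear":[0.75,-1,0],"delta_rot":[0,0,0]},{"linear":[0.75,-1,0],"delta_rot":[0,0,0]}]'
python3 -m jog '[{"linear":[0.75,-1,0],"delta_rot":[0,0,0]},{"linear":[0.75,-1,0],"delta_rot":[0,0,0]}]'
python3 -m jog '[{"linear":[0.75,-1,0],"delta_rot":[0,0,0]},{"linear":[0.75,-1,0],"delta_rot":[0,0,0]}]'
python3 -m jog '[{"linear":[0.75,-0.95,-0.5],"delta_rot":[0,0,0]},{"linear":[0.75,-0.95,-0.5],"delta_rot":[0,0,0]},{"linear":[0.75,-0.95,-0.5],"delta_rot":[0,0,0]}]'
python3 -c "
from h import *
plan((525,107,221),(0,0,-1),(.12,.9925,0))"
```

```text
t: 1.05
eef_pos: [283.2, 421.9, 404.7]
eef_rot: [-3.141, 0.0, 3.026]
contact_force: [0.1, -0.6, 0.5]
grip_width: 0.823
grasp_force: 0.0
t: 1.3
eef_pos: [343.7, 341.0, 404.9]
eef_rot: [3.141, 0.001, 3.02]
contact_force: [0.7, 0.6, -0.8]
grip_width: 0.609
grasp_force: 0.0
t: 1.55
eef_pos: [403.7, 260.9, 404.9]
eef_rot: [3.142, 0.001, 3.02]
contact_force: [0.2, 0.8, 0.4]
grip_width: 0.501
grasp_force: 0.0
t: 1.8
eef_pos: [463.8, 180.8, 404.8]
eef_rot: [-3.142, 0.001, 3.019]
contact_force: [-0.2, 0.9, -0.3]
grip_width: 0.502
grasp_force: 0.0
t: 2.17
eef_pos: [523.5, 104.8, 362.5]
eef_rot: [-3.141, -0.004, 3.017]
contact_force: [-0.5, 0.3, -0.3]
grip_width: 0.499
grasp_force: 0.0
pos [523.5 104.8 362.5] t 2.175 F [-0.5  0.3 -0.3] q [ 0.09  0.06  1.48 -0.    1.6  -1.35] w 0.4993215625832476
toolaxes x,y,z [[-0.992, 0.124, 0.004], [0.124, 0.992, -0.001], [-0.004, -0.001, -1.0]]
shift/80 [ 0.019  0.027 -1.769]
rot/pi [ 0.0002 -0.0013  0.0013] deg 0.3
rot/pi [-2.000e-03 -3.000e-04 -9.987e-01] deg 179.8
```

```bash
python3 -m jog '[{"linear":[0,0.2,-0.9],"delta_rot":[0,0,0]},{"linear":[0,0.2,-0.9],"delta_rot":[0,0,0]},{"linear":[0,0.2,-0.9],"delta_rot":[0,0,0]}]'
python3 -m jog '[{"linear":[0,0,-0.4],"delta_rot":[0,0,0]},{"linear":[0,0,-0.87],"delta_rot":[0,0,0]},{"linear":[0,0,-0.87],"delta_rot":[0,0,0]}]'
python3 -m jog '[{"linear":[0.06,-0.007,0],"delta_rot":[0,0,0]},{"linear":[0.12,-0.015,0],"delta_rot":[0,0,0]},{"linear":[0.17,-0.021,0],"delta_rot":[0,0,0]},{"linear":[0.22,-0.027,0],"delta_rot":[0,0,0]},{"linear":[0.27,-0.033,0],"delta_rot":[0,0,0]},{"linear":[0.32,-0.039,0],"delta_rot":[0,0,0]},{"linear":[0.37,-0.045,0],"delta_rot":[0,0,0]},{"linear":[0.42,-0.051,0],"delta_rot":[0,0,0]}]'
```

```text
t: 2.55
eef_pos: [522.3, 123.7, 293.1]
eef_rot: [-3.141, -0.001, 3.023]
contact_force: [0.8, -0.1, 1.4]
grip_width: 0.499
grasp_force: 0.0
t: 2.92
eef_pos: [522.2, 123.0, 222.8]
eef_rot: [-3.141, -0.003, 3.022]
contact_force: [0.7, -0.3, -0.3]
grip_width: 0.498
grasp_force: 0.0
t: 3.92
eef_pos: [556.5, 118.9, 223.0]
eef_rot: [3.141, -0.0, 3.021]
contact_force: [-2.9, 1.6, 1.2]
grip_width: 0.504
grasp_force: 1.6
```

```bash
python3 -m jog '[{"linear":[0.05,-0.006,0],"delta_rot":[0,0,0]},{"linear":[0.1,-0.012,0],"delta_rot":[0,0,0]},{"linear":[0.15,-0.018,0],"delta_rot":[0,0,0]},{"linear":[0.2,-0.024,0],"delta_rot":[0,0,0]},{"linear":[0.24,-0.029,0],"delta_rot":[0,0,0]},{"linear":[0.27,-0.033,0],"delta_rot":[0,0,0]}]'
python3 - <<'E'
from cell import bot
from h import *
for n in("scene","wrist"):
    p,d=bot.grab_frame(n); c=bot.camera_params(n); np.savez(f"{n}2.npz",p=p,d=d,**c)
s=np.load("scene2.npz")["p"][200:340,190:390]; s=cv2.resize(s,None,fx=2.8,fy=2.8)
w=np.load("wrist2.npz")["p"]
w=cv2.resize(w,(400,300)); im=np.zeros((700,560,3),np.uint8); im[:392]=s; im[392:692,:400]=w
cv2.imwrite("pics/p2.png",cv2.resize(np.clip(im[:,:,::-1]*1.4,0,255).astype(np.uint8),(480,600)))
W,_=cloud("scene2.npz"); P=W.reshape(-1,3)
S=P[(P[:,0]>560)&(P[:,0]<720)&(P[:,1]>30)&(P[:,1]<190)&(P[:,2]>86)&(P[:,2]<98)]
print(len(S)); r=cv2.minAreaRect(S[:,:2].astype(np.float32)); print(np.round(cv2.boxPoints(r),1).tolist(),r[1:])
E
```

```text
t: 4.68
eef_pos: [578.1, 116.1, 223.0]
eef_rot: [3.142, 0.0, 3.021]
contact_force: [-2.6, 1.2, 0.7]
grip_width: 0.5
grasp_force: 1.2
1191
[[566.0, 82.30000305175781], [695.2999877929688, 68.4000015258789], [703.5999755859375, 145.3000030517578], [574.2999877929688, 159.1999969482422]] ((77.36213684082031, 130.01922607421875), 83.86225891113281)
```

View pics/p2.png

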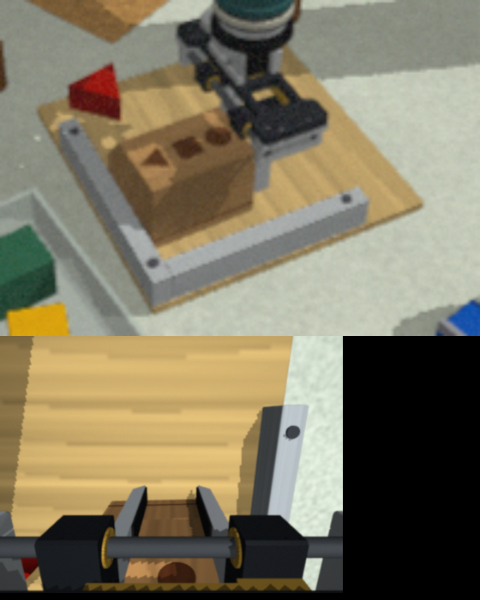

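The box has turned to line up with the fence. It is about 6–9 mm short of the x bar and about 38 mm short of the y bar. I ease it onto the x bar.

```bash
python3 -m jog '[{"linear":[0.02,-0.0025,0],"delta_rot":[0,0,0]},{"linear":[0.04,-0.005,0],"delta_rot":[0,0,0]},{"linear":[0.06,-0.0075,0],"delta_rot":[0,0,0]},{"linear":[0.075,-0.009,0],"delta_rot":[0,0,0]}]'
python3 -m jog '[{"linear":[0.0125,-0.0015,0],"delta_rot":[0,0,0]},{"linear":[0.025,-0.003,0],"delta_rot":[0,0,0]}]'
```

```text
t: 5.28
eef_pos: [583.8, 115.3, 223.0]
eef_rot: [-3.141, -0.001, 3.021]
contact_force: [-1.7, 1.3, 0.4]
grip_width: 0.5
grasp_force: 1.4
t: 5.52
eef_pos: [585.9, 115.1, 223.0]
eef_rot: [-3.141, -0.0, 3.021]
contact_force: [-2.9, 1.0, 0.4]
grip_width: 0.501
grasp_force: 1.3
```

```bash
python3 -m jog '[{"linear":[0.0125,-0.0015,0],"delta_rot":[0,0,0]},{"linear":[0.0125,-0.0015,0],"delta_rot":[0,0,0]}]'
python3 -m jog '[{"linear":[0.0125,-0.0015,0],"delta_rot":[0,0,0]},{"linear":[0.0125,-0.0015,0],"delta_rot":[0,0,0]}]'
```

```text
t: 5.78
eef_pos: [586.7, 115.0, 223.0]
eef_rot: [-3.141, -0.001, 3.021]
contact_force: [-4.2, 1.0, 1.0]
grip_width: 0.496
grasp_force: 1.8
t: 6.02
eef_pos: [587.2, 115.1, 223.0]
eef_rot: [-3.141, -0.003, 3.021]
contact_force: [-7.5, 1.3, 2.7]
grip_width: 0.498
grasp_force: 3.4
```

```bash
python3 -m jog '[{"linear":[-0.3,0.036,0],"delta_rot":[0,0,0]},{"linear":[-0.3,0.036,0.5],"delta_rot":[0,0,0]},{"linear":[-0.3,0.036,1],"delta_rot":[0,0,0]},{"linear":[-0.3,0.036,1],"delta_rot":[0,0,0]}]'
python3 -m jog '[{"linear":[0,-0.5,0.2],"delta_rot":[0,0,-0.25]},{"linear":[0,-0.9,0.2],"delta_rot":[0,0,-0.25]},{"linear":[0,-0.9,0.2],"delta_rot":[0,0,-0.25]},{"linear":[0,-0.9,0.2],"delta_rot":[0,0,-0.25]},{"linear":[0,-0.9,0.2],"delta_rot":[0,0,-0.25]},{"linear":[0,-0.9,0.2],"delta_rot":[0,0,-0.25]}]'
python3 -m jog '[{"linear":[0.9,-0.2,0],"delta_rot":[0,0,-0.25]},{"linear":[0.9,-0.2,0],"delta_rot":[0,0,-0.25]},{"linear":[0.9,-0.2,0],"delta_rot":[0,0,-0.25]},{"linear":[0.9,-0.2,0],"delta_rot":[0,0,-0.25]},{"linear":[0.9,-0.2,0],"delta_rot":[0,0,-0.25]}]'
python3 -c "
from h import *
plan((641,29,222),(0,0,-1),(.9925,-.122,0))"
```

```text
t: 6.52
eef_pos: [565.5, 117.9, 308.4]
eef_rot: [3.139, 0.012, 3.021]
contact_force: [0.7, 0.2, 0.2]
grip_width: 0.495
grasp_force: 0.0
t: 7.28
eef_pos: [564.0, 45.9, 318.5]
eef_rot: [-3.141, -0.0, 2.238]
contact_force: [-0.5, -0.2, 0.7]
grip_width: 0.506
grasp_force: 0.0
t: 7.9
eef_pos: [636.0, 30.0, 318.7]
eef_rot: [-3.142, 0.0, 1.452]
contact_force: [0.4, -0.4, 0.4]
grip_width: 0.5
grasp_force: 0.0
pos [636.   30.  318.7] t 7.9 F [ 0.4 -0.4  0.4] q [-0.04  0.31  1.28 -0.    1.55  0.08] w 0.5002603952323428
toolaxes x,y,z [[0.118, 0.993, -0.0], [0.993, -0.118, -0.0], [-0.0, -0.0, -1.0]]
shift/80 [ 0.062 -0.012 -1.209]
rot/pi [ 0.     -0.     -0.0013] deg 0.2
rot/pi [0.     0.     0.9987] deg 179.8
```

```bash
cat >> h.py <<'E'
def boxpose(n="scene",f="x"):
    from cell import bot
    p,d=bot.grab_frame(n); np.savez(f"{n}{f}.npz",p=p,d=d,**bot.camera_params(n))
    W,_=cloud(f"{n}{f}.npz"); P=W.reshape(-1,3)
    S=P[(P[:,0]>560)&(P[:,0]<735)&(P[:,1]>30)&(P[:,1]<200)&(P[:,2]>86)&(P[:,2]<98)]
    r=cv2.minAreaRect(S[:,:2].astype(np.float32)); print(n,len(S),np.round(cv2.boxPoints(r),1).tolist(),np.round(r[1],1),round(r[2],1))
    for b in((560,770,-30,230),):
        S=P[(P[:,0]>b[0])&(P[:,0]<b[1])&(P[:,1]>b[2])&(P[:,1]<b[3])&(P[:,2]>44)&(P[:,2]<50)]
        X=S[S[:,1]<160]; X=X[(X[:,0]>685+.117*X[:,1])&(X[:,0]<722+.117*X[:,1])]
        if len(X)>20: r=cv2.minAreaRect(X[:,:2].astype(np.float32)); print(" fx",len(X),np.round(cv2.boxPoints(r),1).tolist(),np.round(r[2],1))
        Y=S[(S[:,0]<690)]; Y=Y[Y[:,1]>195-.12*(Y[:,0]-600)-6]
        if len(Y)>20: r=cv2.minAreaRect(Y[:,:2].astype(np.float32)); print(" fy",len(Y),np.round(cv2.boxPoints(r),1).tolist(),np.round(r[2],1))
E
python3 -c "
from h import *
boxpose('scene','3');boxpose('top','3')"
```

```text
scene 1198 [[590.0999755859375, 77.5], [701.9000244140625, 62.79999923706055], [712.2000122070312, 140.39999389648438], [600.4000244140625, 155.1999969482422]] [ 78.3 112.8] 82.5
 fx 508 [[690.2000122070312, -25.5], [718.5, -27.600000381469727], [732.7000122070312, 159.5], [704.2999877929688, 161.6999969482422]] 85.7
 fy 423 [[557.9000244140625, 201.60000610351562], [688.0, 185.39999389648438], [690.7999877929688, 207.6999969482422], [560.7000122070312, 223.89999389648438]] 82.9
top 529 [[618.2000122070312, 85.30000305175781], [703.2000122070312, 79.4000015258789], [707.0, 133.8000030517578], [622.0, 139.6999969482422]] [54.5 85.2] 86.0
 fx 56 [[687.2999877929688, -25.5], [708.4000244140625, -28.100000381469727], [729.0, 139.0], [708.0, 141.60000610351562]] 83.0
 fy 212 [[558.2999877929688, 202.0], [686.9000244140625, 187.10000610351562], [689.2000122070312, 206.6999969482422], [560.5, 221.60000610351562]] 83.4
```

```bash
python3 -m jog '[{"linear":[0.06,0,-0.6],"delta_rot":[0,0,0]},{"linear":[0.06,0,-1],"delta_rot":[0,0,0]},{"linear":[0.06,0,-1],"delta_rot":[0,0,0]}]'
python3 -m jog '[{"linear":[0,0,-0.2],"delta_rot":[0,0,0]},{"linear":[0,0,-0.2],"delta_rot":[0,0,0]}]'
python3 -m jog '[{"linear":[0.006,0.05,0],"delta_rot":[0,0,0]},{"linear":[0.012,0.1,0],"delta_rot":[0,0,0]},{"linear":[0.018,0.15,0],"delta_rot":[0,0,0]},{"linear":[0.024,0.2,0],"delta_rot":[0,0,0]},{"linear":[0.03,0.25,0],"delta_rot":[0,0,0]},{"linear":[0.036,0.3,0],"delta_rot":[0,0,0]},{"linear":[0.042,0.35,0],"delta_rot":[0,0,0]},{"linear":[0.048,0.4,0],"delta_rot":[0,0,0]}]'
python3 -c "
from h import *
boxpose('scene','4')"
```

```text
t: 8.38
eef_pos: [639.4, 30.0, 235.4]
eef_rot: [-3.134, 0.001, 1.453]
contact_force: [-0.2, -0.2, 0.4]
grip_width: 0.501
grasp_force: 0.0
t: 8.62
eef_pos: [640.6, 29.9, 223.0]
eef_rot: [-3.141, 0.0, 1.451]
contact_force: [0.1, 0.0, -0.3]
grip_width: 0.498
grasp_force: 0.0
t: 9.62
eef_pos: [644.9, 61.2, 224.4]
eef_rot: [3.139, 0.002, 1.45]
contact_force: [-0.8, -4.4, 3.5]
grip_width: 0.501
grasp_force: 2.6
scene 1314 [[587.0, 60.5], [698.5, 44.599998474121094], [715.5999755859375, 164.5], [604.0, 180.39999389648438]] [121.1 112.7] 81.9
 fx 509 [[689.0, -25.600000381469727], [711.4000244140625, -28.200000762939453], [733.2000122070312, 158.0], [710.7999877929688, 160.60000610351562]] 83.3
 fy 427 [[558.0999755859375, 200.5], [689.0, 184.10000610351562], [692.0, 208.0], [561.0999755859375, 224.5]] 82.9
```

```bash
python3 -m jog '[{"linear":[0.004,0.035,0],"delta_rot":[0,0,0]},{"linear":[0.008,0.07,0],"delta_rot":[0,0,0]},{"linear":[0.013,0.105,0],"delta_rot":[0,0,0]},{"linear":[0.017,0.14,0],"delta_rot":[0,0,0]},{"linear":[0.02,0.16,0],"delta_rot":[0,0,0]}]'
python3 -m jog '[{"linear":[0.0015,0.0125,0],"delta_rot":[0,0,0]},{"linear":[0.003,0.025,0],"delta_rot":[0,0,0]},{"linear":[0.0045,0.0375,0],"delta_rot":[0,0,0]}]'
```

```text
t: 10.3
eef_pos: [646.5, 74.0, 224.4]
eef_rot: [3.139, 0.002, 1.45]
contact_force: [-0.9, -4.8, 5.0]
grip_width: 0.5
grasp_force: 2.9
t: 10.68
eef_pos: [646.8, 76.8, 224.3]
eef_rot: [3.139, 0.002, 1.45]
contact_force: [-1.0, -5.9, 4.3]
grip_width: 0.501
grasp_force: 2.8
```

```bash
for i in 1 2; do :; done
python3 -m jog '[{"linear":[0.0015,0.0125,0],"delta_rot":[0,0,0]},{"linear":[0.003,0.025,0],"delta_rot":[0,0,0]},{"linear":[0.0045,0.0375,0],"delta_rot":[0,0,0]}]' | egrep "pos|force"
python3 -m jog '[{"linear":[0.0015,0.0125,0],"delta_rot":[0,0,0]},{"linear":[0.0015,0.0125,0],"delta_rot":[0,0,0]}]'| egrep "pos|force"
```

```text
eef_pos: [647.2, 79.9, 224.4]
contact_force: [-0.6, -5.7, 5.4]
grasp_force: 2.8
eef_pos: [647.3, 80.9, 224.4]
contact_force: [-0.8, -4.8, 4.2]
grasp_force: 2.7
```

```bash
python3 -m jog '[{"linear":[0.0015,0.0125,0],"delta_rot":[0,0,0]},{"linear":[0.0015,0.0125,0],"delta_rot":[0,0,0]}]'| egrep "pos|force"
python3 -m jog '[{"linear":[0.0015,0.0125,0],"delta_rot":[0,0,0]},{"linear":[0.0015,0.0125,0],"delta_rot":[0,0,0]}]'| egrep "pos|force"
```

```text
eef_pos: [647.4, 81.3, 224.4]
contact_force: [-0.9, -7.4, 5.1]
grasp_force: 3.7
eef_pos: [647.4, 81.6, 224.4]
contact_force: [-2.6, -8.6, 5.2]
grasp_force: 4.7
```

```bash
python3 -m jog '[{"linear":[0.003,0.0125,0],"delta_rot":[0,0,0]},{"linear":[0.005,0.025,0],"delta_rot":[0,0,0]},{"linear":[0.005,0.025,0],"delta_rot":[0,0,0]}]'| egrep "pos|force"
python3 -m jog '[{"linear":[0.003,0.0125,0],"delta_rot":[0,0,0]},{"linear":[0.005,0.025,0],"delta_rot":[0,0,0]},{"linear":[0.005,0.025,0],"delta_rot":[0,0,0]},{"linear":[0.005,0.025,0],"delta_rot":[0,0,0]}]'| egrep "pos|force"
python3 -c "
from h import *
boxpose('scene','5')"
```

```text
eef_pos: [647.6, 82.3, 224.4]
contact_force: [-5.0, -13.7, 6.2]
grasp_force: 6.8
eef_pos: [647.8, 83.0, 224.4]
contact_force: [-4.4, -17.9, 7.0]
grasp_force: 8.8
scene 1361 [[591.7999877929688, 79.80000305175781], [702.7000122070312, 66.69999694824219], [716.9000244140625, 186.1999969482422], [606.0, 199.39999389648438]] [120.4 111.7] 83.2
 fx 492 [[688.5999755859375, -25.200000762939453], [710.7999877929688, -27.899999618530273], [733.7000122070312, 159.8000030517578], [711.5, 162.5]] 83.0
 fy 456 [[557.9000244140625, 199.8000030517578], [688.9000244140625, 183.1999969482422], [692.0, 207.89999389648438], [561.0, 224.5]] 82.8
```

```bash
python3 -m jog '[{"linear":[-0.03,-0.25,0],"delta_rot":[0,0,0]},{"linear":[-0.03,-0.25,0.5],"delta_rot":[0,0,0]},{"linear":[-0.03,-0.25,1],"delta_rot":[0,0,0]},{"linear":[-0.03,-0.25,1],"delta_rot":[0,0,0]}]'| egrep "pos|force"
python3 -m jog '[{"linear":[-0.9,0.15,0.3],"delta_rot":[0,0,0.25]},{"linear":[-0.9,0.15,0.3],"delta_rot":[0,0,0.25]},{"linear":[-0.9,0.15,0.3],"delta_rot":[0,0,0.25]},{"linear":[-0.9,0.15,0.3],"delta_rot":[0,0,0.25]},{"linear":[-0.9,0.15,0.3],"delta_rot":[0,0,0.25]}]'| egrep "pos|force"
python3 -m jog '[{"linear":[0,0.9,0],"delta_rot":[0,0,0.25]},{"linear":[0,0.9,0],"delta_rot":[0,0,0.25]},{"linear":[0,0.9,0],"delta_rot":[0,0,0.25]},{"linear":[0,0.9,0],"delta_rot":[0,0,0.25]},{"linear":[0,0.9,0],"delta_rot":[0,0,0.25]}]'| egrep "pos|force"
python3 -c "
from h import *
boxpose('scene','6')
plan((572,150,222),(0,0,-1),(.122,.9925,0))"
```

```text
eef_pos: [646.4, 68.2, 307.6]
contact_force: [0.6, 1.2, 0.1]
grasp_force: 0.0
eef_pos: [573.2, 80.1, 325.1]
contact_force: [0.1, -0.4, 0.8]
grasp_force: 0.0
eef_pos: [573.4, 151.9, 325.9]
contact_force: [0.0, 0.4, -0.8]
grasp_force: 0.0
scene 1305 [[595.5999755859375, 123.69999694824219], [707.5999755859375, 109.0], [717.5999755859375, 185.0], [605.5999755859375, 199.6999969482422]] [ 76.7 112.9] 82.5
 fx 499 [[688.4000244140625, -25.799999237060547], [710.2999877929688, -28.5], [733.5, 158.89999389648438], [711.5999755859375, 161.60000610351562]] 83.0
 fy 455 [[557.9000244140625, 200.3000030517578], [688.5999755859375, 183.8000030517578], [691.7999877929688, 208.60000610351562], [561.0, 225.0]] 82.8
pos [573.5 151.8 326.1] t 14.525 F [-0.7  0.6 -0.4] q [ 0.16  0.21  1.39  0.    1.55 -1.29] w 0.4980476016233189
toolaxes x,y,z [[-0.993, 0.121, 0.002], [0.121, 0.993, 0.0], [-0.002, 0.0, -1.0]]
shift/80 [-0.019 -0.023 -1.301]
rot/pi [-0.0001 -0.0005 -0.0002] deg 0.1
rot/pi [ 8.000e-04 -2.000e-04  9.998e-01] deg 180.0
```

```bash
python3 -m jog '[{"linear":[0,0,-0.6],"delta_rot":[0,0,0]},{"linear":[0,0,-1],"delta_rot":[0,0,0]},{"linear":[0,0,-1],"delta_rot":[0,0,0]}]'| egrep "pos|force"
python3 -m jog '[{"linear":[0,0,-0.28],"delta_rot":[0,0,0]},{"linear":[0.05,-0.006,-0.28],"delta_rot":[0,0,0]},{"linear":[0.1,-0.012,-0.28],"delta_rot":[0,0,0]},{"linear":[0.15,-0.018,-0.28],"delta_rot":[0,0,0]},{"linear":[0.18,-0.022,-0.28],"delta_rot":[0,0,0]},{"linear":[0.2,-0.024,-0.28],"delta_rot":[0,0,0]}]'| egrep "pos|force"
python3 -m jog '[{"linear":[0.0125,0,0],"delta_rot":[0,0,0]},{"linear":[0.025,0,0],"delta_rot":[0,0,0]}]'| egrep "pos|force"
```

```text
eef_pos: [572.3, 151.4, 243.3]
contact_force: [0.1, -1.0, -0.1]
grasp_force: 0.0
eef_pos: [589.8, 149.7, 225.1]
contact_force: [-0.6, 0.5, -0.5]
grasp_force: 0.0
eef_pos: [591.1, 149.8, 224.7]
contact_force: [-4.0, 0.1, 2.3]
grasp_force: 2.1
```

```bash
python3 -m jog '[{"linear":[0.0125,0.002,0],"delta_rot":[0,0,0]},{"linear":[0.025,0.004,0],"delta_rot":[0,0,0]},{"linear":[0.0375,0.006,0],"delta_rot":[0,0,0]},{"linear":[0.0375,0.006,0],"delta_rot":[0,0,0]}]'| egrep "pos|force"
python3 -m jog '[{"linear":[0.0125,0.004,0],"delta_rot":[0,0,0]},{"linear":[0.0125,0.008,0],"delta_rot":[0,0,0]},{"linear":[0.0125,0.008,0],"delta_rot":[0,0,0]}]'| egrep "pos|force"
```

```text
eef_pos: [592.4, 150.0, 224.7]
contact_force: [-11.1, -1.6, 7.5]
grasp_force: 5.7
eef_pos: [592.8, 150.2, 224.6]
contact_force: [-15.1, -3.4, 9.5]
grasp_force: 7.1
```

```bash
python3 -m jog '[{"linear":[0.0125,0.004,0],"delta_rot":[0,0,0]},{"linear":[0.02,0.006,0],"delta_rot":[0,0,0]},{"linear":[0.02,0.006,0],"delta_rot":[0,0,0]},{"linear":[0.02,0.006,0],"delta_rot":[0,0,0]}]'| egrep "pos|force"
python3 -m jog '[{"linear":[-0.25,0.03,0],"delta_rot":[0,0,0]},{"linear":[-0.25,0.03,0.5],"delta_rot":[0,0,0]},{"linear":[-0.25,0.03,1],"delta_rot":[0,0,0]},{"linear":[-0.25,0.03,1],"delta_rot":[0,0,0]}]' 1| egrep "pos|force"
python3 -m jog '[{"linear":[-0.2,-0.7,0.5],"delta_rot":[0,0,-0.12]},{"linear":[-0.2,-1,1],"delta_rot":[0,0,-0.12]},{"linear":[-0.2,-1,1],"delta_rot":[0,0,-0.12]}]'| egrep "pos|force"
python3 -m jog '[{"linear":[-0.2,-0.7,0],"delta_rot":[0,0,-0.12]},{"linear":[-0.2,-1,0],"delta_rot":[0,0,-0.12]},{"linear":[-0.2,-1,0],"delta_rot":[0,0,-0.12]}]'| egrep "pos|force"
python3 -m jog '[{"linear":[-0.1,-0.7,0],"delta_rot":[0,0,-0.11]},{"linear":[-0.1,-1,0],"delta_rot":[0,0,-0.11]},{"linear":[-0.1,-1,0],"delta_rot":[0,0,-0.11]}]'| egrep "pos|force"
python3 -m jog '[{"linear":[0,-0.7,0],"delta_rot":[0,0,0]},{"linear":[0,-1,0],"delta_rot":[0,0,0]},{"linear":[0,-1,0],"delta_rot":[0,0,0]}]'| egrep "pos|force"
python3 - <<'E'
from h import *
from cell import bot
boxpose('scene','7'); boxpose('top','7')
plan((480,-260,390),(0,0,-1),(.94,.34,0))
n="wrist"; p,d=bot.grab_frame(n); np.savez("wrist7.npz",p=p,d=d,**bot.camera_params(n))
t=np.load("top7.npz")["p"]; 
im=np.hstack([cv2.resize(p,(400,300)),cv2.resize(t[90:240,180:380],(400,300))])
cv2.imwrite("pics/p7.png",np.clip(im[:,:,::-1]*1.4,0,255).astype(np.uint8))
E
```

```text
eef_pos: [593.4, 150.4, 224.6]
contact_force: [-20.0, -4.9, 11.6]
grasp_force: 9.4
eef_pos: [578.3, 154.0, 309.4]
contact_force: [-0.4, -0.8, 0.4]
grasp_force: 0.0
eef_pos: [561.7, 72.0, 388.0]
contact_force: [-0.0, 1.1, -0.3]
grasp_force: 0.0
eef_pos: [545.1, -6.9, 382.2]
contact_force: [0.4, 0.4, 0.7]
grasp_force: 0.0
eef_pos: [537.5, -86.1, 383.1]
contact_force: [0.3, 0.1, 0.9]
grasp_force: 0.0
eef_pos: [537.7, -165.6, 383.7]
contact_force: [0.3, 0.3, 0.1]
grasp_force: 0.0
scene 1301 [[597.2999877929688, 122.69999694824219], [707.5999755859375, 108.80000305175781], [717.0999755859375, 184.60000610351562], [606.7999877929688, 198.5]] [ 76.4 111.2] 82.8
 fx 499 [[689.0999755859375, -25.299999237060547], [710.5, -27.899999618530273], [733.0999755859375, 159.60000610351562], [711.7000122070312, 162.10000610351562]] 83.1
 fy 448 [[558.4000244140625, 198.60000610351562], [688.5, 182.6999969482422], [691.7000122070312, 208.1999969482422], [561.5, 224.0]] 83.1
top 1210 [[594.4000244140625, 117.9000015258789], [705.0, 103.80000305175781], [715.0, 182.8000030517578], [604.5, 196.89999389648438]] [ 79.7 111.4] 82.7
 fx 298 [[682.7000122070312, -24.799999237060547], [708.5, -28.0], [731.5, 158.89999389648438], [705.7000122070312, 162.10000610351562]] 83.0
 fy 192 [[557.5, 195.39999389648438], [683.9000244140625, 181.10000610351562], [686.9000244140625, 207.10000610351562], [560.4000244140625, 221.3000030517578]] 83.6
pos [ 537.6 -164.4  384.1] t 19.375 F [0.3 0.1 0.1] q [-0.4   0.12  1.38  0.    1.65 -0.75] w 1.001315481723765
toolaxes x,y,z [[-0.348, 0.938, 0.002], [0.938, 0.348, 0.0], [-0.001, 0.002, -1.0]]
shift/80 [-0.72  -1.195  0.074]
rot/pi [-0.0006 -0.0002 -0.0026] deg 0.5
rot/pi [ 3.000e-04 -9.000e-04  9.974e-01] deg 179.5
```

View pics/p7.png

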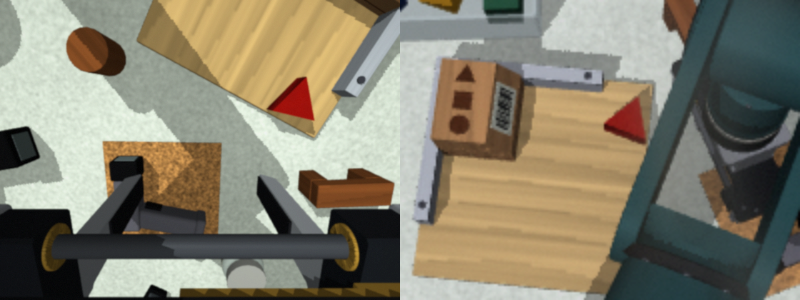

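The box is flush in its corner with matching yaw. The wrist view (left) shows the scanner on the mat with its nose at (125,165). Now I fit the scanner's pose from both depth pictures.

```bash
cat > fit.py <<'E'
from h import *
from scipy.optimize import differential_evolution as DE
def fit(P,x0=505,y0=-265,tol=0.1):
    S=P[(abs(P[:,0]-x0)<110)&(abs(P[:,1]-y0)<110)&(P[:,2]>20)&(P[:,2]<55)]
    g=lambda q:np.round((q-[x0-120,y0-120])*16).astype(np.int32)   # 1 px = 1 mm, 4-bit shift
    img=np.zeros((240,240),np.uint8); c=np.round(S[:,:2]-[x0-120,y0-120]).astype(int); img[c[:,1],c[:,0]]=1
    img=cv2.morphologyEx(img,cv2.MORPH_CLOSE,np.ones((5,5),np.uint8)); img=cv2.morphologyEx(img,cv2.MORPH_OPEN,np.ones((7,7),np.uint8))
    n,l,st,_=cv2.connectedComponentsWithStats(img); img=(l==1+np.argmax(st[1:,4])).astype(np.uint8)
    def model(v):
        x,y,a,h=v; M=np.array([[np.cos(a),np.sin(a)],[-np.sin(a),np.cos(a)]]); m=np.zeros_like(img)
        for q in([(-55,27),(60,27),(60,63),(-55,63)],[(30,24),(60,24),(60,66),(30,66)],[(-55,45),(-20,45),(h+16,-75),(h-16,-75)]):
            cv2.fillPoly(m,[g(np.array(q)@M+[x,y])],1,shift=4)
        return m
    def cost(v): m=model(v); return -float((m&img).sum())/(m|img).sum()
    r=DE(cost,[(x0-40,x0+40),(y0-40,y0+40),(1.5,2.4),(-70,-20)],seed=1,maxiter=120,popsize=20)
    a=r.x[2]; Z=S[:,2]; bc=r.x[:2]+45*np.array([-np.sin(a),np.cos(a)])
    d=(S[:,:2]-bc); u=d@[np.cos(a),np.sin(a)]; w=d@[-np.sin(a),np.cos(a)]
    k=(abs(w)<12)&(u>-45)&(u<25); kh=(w<-50)&(w>-110)
    print("origin",r.x[:2].round(1),"yaw",np.degrees(a).round(1),"hx",r.x[3].round(1),"IoU",round(-r.fun,3),"area",img.sum(),"barrel line pt",bc.round(1),"barrel z",np.median(Z[k]).round(1),"handle z",np.median(Z[kh]).round(1))
    return r.x
E
python3 - <<'E'
from fit import *
C=[]
for n in("top1","scene1"):
    W,_=cloud(n+".npz"); P=W.reshape(-1,3); P=P[~np.isnan(P[:,0])]; C.append(P); fit(P)
fit(np.vstack(C))
for n in("top1","scene1"):
    W,_=cloud(n+".npz"); P=W.reshape(-1,3); M=P[(abs(P[:,0]-510)<110)&(abs(P[:,1]+278)<130)&(abs(P[:,2])<9)]
    z=np.load(n+".npz")["p"].reshape(-1,3).astype(int); k=(abs(P[:,0]-510)<140)&(abs(P[:,1]+278)<140)&(z[:,0]-z[:,2]>25)
    r=cv2.minAreaRect(P[k][:,:2].astype(np.float32)); print("mat",k.sum(),np.round(r[0]),np.round(r[1]),round(r[2],1))
E
```

```text
origin [ 500.1 -263.5] yaw 109.8 hx -53.8 IoU 0.886 area 7356 barrel line pt [ 457.8 -278.7] barrel z 42.6 handle z 38.6
origin [ 543.8 -263.8] yaw 136.8 hx -69.3 IoU 0.08 area 562 barrel line pt [ 513.  -296.7] barrel z 37.1 handle z 34.1
origin [ 502.7 -262.6] yaw 109.6 hx -55.3 IoU 0.902 area 8090 barrel line pt [ 460.3 -277.7] barrel z 42.9 handle z 38.4
mat 3032 [ 512. -277.] [190. 191.] 19.6
mat 1419 [ 515. -280.] [193. 198.] 19.6
```

Scanner: origin about (502,-263), yaw 109.7°, barrel top at z = 43. Mat centre is about (512,-278). I grasp the barrel just ahead of the handle, with the grasp point at (458,-273,27).

```bash
python3 -m jog '[{"linear":[-0.5,-0.6,0],"delta_rot":[0,0,-0.0036]},{"linear":[-0.995,-1,-0.3],"delta_rot":[0,0,-0.0036]},{"linear":[-0.995,-1,-0.3],"delta_rot":[0,0,-0.0036]},{"linear":[-0.995,-1,-0.3],"delta_rot":[0,0,-0.0036]}]' 1| egrep "pos|force"
python3 -m jog '[{"linear":[0,-0.36,-0.4],"delta_rot":[0,0,0]},{"linear":[0,-0.36,-0.8],"delta_rot":[0,0,0]},{"linear":[0,-0.36,-0.8],"delta_rot":[0,0,0]},{"linear":[0,-0.36,-0.8],"delta_rot":[0,0,0]}]'| egrep "pos|force"
python3 - <<'E'
from h import *
from cell import bot
plan((458.3,-273.3,207),(0,0,-1),(.9415,.337,0))
n="wrist"; p,d=bot.grab_frame(n); np.savez("wrist8.npz",p=p,d=d,**bot.camera_params(n))
cv2.imwrite("pics/p8.png",np.clip(p[:,:,::-1]*1.4,0,255).astype(np.uint8))
E
```

```text
eef_pos: [458.1, -245.1, 361.2]
contact_force: [0.3, -0.4, -0.1]
grasp_force: 0.0
eef_pos: [458.8, -274.4, 298.5]
contact_force: [-0.3, -0.5, 0.5]
grasp_force: 0.0
pos [ 458.8 -274.4  298.5] t 20.425 F [-0.3 -0.5  0.5] q [-0.65  0.1   1.57  0.    1.47 -0.99] w 1.0050356037863917
toolaxes x,y,z [[-0.335, 0.942, -0.002], [0.942, 0.335, 0.002], [0.002, -0.001, -1.0]]
shift/80 [-0.006  0.014 -1.143]
rot/pi [0.0004 0.0008 0.0006] deg 0.2
rot/pi [ 1.200e-03 -7.000e-04 -9.994e-01] deg 179.9
```

View pics/p8.png

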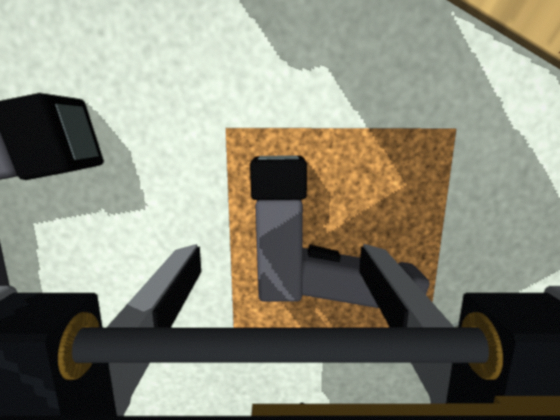

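The wrist view shows the scanner centred between the fingers (barrel at column 280, nose at row 175, trigger at (323,253)). I check the nose tip from this view, then descend and close.

```bash
python3 - <<'E'
from h import *
W,_=cloud("wrist8.npz")
P=W.reshape(-1,3); b=np.array([-.337,.9415]); l=np.array([-.9415,-.337]); d=P[:,:2]-[458.3,-273.3]
u=d@b; w=d@l; z=P[:,2]
k=(abs(w)<35)&(u>-70)&(u<75)&(z>28)&(z<60)
n=k&(u>30); print("nose u max",np.nanpercentile(u[n],99),"w",np.nanpercentile(w[n],[1,99]),"z",np.nanmedian(z[n]))
m=k&(u<22)&(u>-20); print("barrel w",np.nanpercentile(w[m],[1,99]),"z",np.nanmedian(z[m])); print("u min",np.nanpercentile(u[k&(abs(w)<15)],1))
E
python3 -m jog '[{"linear":[0,0,-0.6],"delta_rot":[0,0,0]},{"linear":[0,0,-1],"delta_rot":[0,0,0]},{"linear":[-0.006,0.014,-1.14],"delta_rot":[0,0,0]},{"linear":[-0.006,0.014,-1],"delta_rot":[0,0,0]}]' 1 | egrep "pos|force|refus|outside"
```

```text
nose u max 51.30906451872157 w [-20.43685024  20.54771901] z 43.21497757001424
barrel w [-17.47523514  17.40057763] z 43.22113219869934
u min -60.927172406917656out of range; nothing moved
```

```bash
python3 -m jog '[{"linear":[0,0,-0.5],"delta_rot":[0,0,0]},{"linear":[0,0,-1],"delta_rot":[0,0,0]},{"linear":[0,0,-1],"delta_rot":[0,0,0]}]' 1 | egrep "pos|force"
python3 -m jog '[{"linear":[0,0,-0.07],"delta_rot":[0,0,0]},{"linear":[0,0,-0.14],"delta_rot":[0,0,0]},{"linear":[0,0,-0.14],"delta_rot":[0,0,0]}]' | egrep "pos|force"
python3 -m jog '[{"linear":[0,0,0],"delta_rot":[0,0,0]},{"linear":[0,0,0],"delta_rot":[0,0,0]},{"linear":[0,0,0],"delta_rot":[0,0,0]},{"linear":[0,0,0],"delta_rot":[0,0,0]},{"linear":[0,0,0],"delta_rot":[0,0,0]},{"linear":[0,0,0],"delta_rot":[0,0,0]}]' 0.2 | egrep "pos|force|width"
```

```text
eef_pos: [457.1, -274.2, 215.2]
contact_force: [-1.2, -0.2, -0.7]
grasp_force: 0.0
eef_pos: [457.8, -275.2, 206.3]
contact_force: [0.8, -0.3, 0.1]
grasp_force: 0.0
eef_pos: [457.6, -275.0, 205.5]
contact_force: [1.9, 1.0, -0.6]
grip_width: 0.4
grasp_force: 0.5
```

```bash
python3 -m jog '[{"linear":[0,0,0],"delta_rot":[0,0,0]},{"linear":[0,0,0],"delta_rot":[0,0,0]},{"linear":[0,0,0],"delta_rot":[0,0,0]}]' 0 | egrep "pos|force|width"
python3 -m jog '[{"linear":[0,0,0.2],"delta_rot":[0,0,0]},{"linear":[0,0,0.5],"delta_rot":[0,0,0]},{"linear":[0,0,1],"delta_rot":[0,0,0]},{"linear":[0,0,1],"delta_rot":[0,0,0]}]' | egrep "pos|force|width"
python3 -c "
from h import *
lab=np.array([650.3,104.5,72]); n=np.array([-.1012,-.8128,.5736]); sz=np.array([.0709,.5692,.819])
T=lab+(80+53)*n+(180+3)*sz; print(T)
plan(T,-sz,(.9923,-.1236,0))"
```

```text
eef_pos: [457.6, -275.0, 205.5]
contact_force: [0.1, 0.0, 0.3]
grip_width: 0.38
grasp_force: 29.9
eef_pos: [458.5, -275.8, 290.0]
contact_force: [0.5, 0.5, -3.0]
grip_width: 0.38
grasp_force: 29.9
[649.8151 100.5612 298.1658]
pos [ 458.5 -275.8  290. ] t 22.85 F [ 0.5  0.5 -3. ] q [-0.65  0.1   1.58 -0.    1.45 -0.99] w 0.3797796709329127
toolaxes x,y,z [[-0.333, 0.943, -0.008], [0.943, 0.333, 0.005], [0.007, -0.005, -1.0]]
shift/80 [2.392 4.704 0.102]
rot/pi [-0.1928 -0.0194 -0.1435] deg 43.4
rot/pi [-0.0309  0.2664  0.8171] deg 154.8
```

```bash
python3 -m jog '[{"linear":[0.2,0.3,0.4],"delta_rot":[0,0,0]},{"linear":[0.4,0.6,0.8],"delta_rot":[0,0,0]},{"linear":[0.6,0.9,0.9],"delta_rot":[0,0,0]},{"linear":[0.6,0.9,0.9],"delta_rot":[0,0,0]}]' | egrep "pos|force|width"
python3 -m jog '[{"linear":[0.2,0.3,0],"delta_rot":[0,0,0]},{"linear":[0.4,0.6,0],"delta_rot":[0,0,0]},{"linear":[0.6,0.9,0],"delta_rot":[0,0,0]},{"linear":[0.6,0.9,0],"delta_rot":[0,0,0]}]' | egrep "pos|force|width"
python3 -m jog '[{"linear":[0.1,0.15,0],"delta_rot":[-0.0275,-0.0028,-0.0205]},{"linear":[0.2,0.3,0],"delta_rot":[-0.055,-0.0055,-0.041]},{"linear":[0.3,0.45,0],"delta_rot":[-0.083,-0.0083,-0.0615]},{"linear":[0.4,0.6,0],"delta_rot":[-0.11,-0.011,-0.082]},{"linear":[0.5,0.75,0],"delta_rot":[-0.138,-0.0139,-0.1025]},{"linear":[0.6,0.9,0],"delta_rot":[-0.165,-0.0166,-0.123]},{"linear":[0.6,0.9,0],"delta_rot":[-0.1928,-0.0194,-0.1435]},{"linear":[0.6,0.9,0],"delta_rot":[-0.1928,-0.0194,-0.1435]}]' | egrep "pos|rot|force|width"
python3 -c "
from h import *
sz=np.array([.0709,.5692,.819])
plan([649.8,100.6,298.2],-sz,(.9923,-.1236,0))"
```

```text
eef_pos: [506.2, -201.7, 357.0]
contact_force: [-0.9, -0.9, -2.0]
grip_width: 0.38
grasp_force: 29.9
eef_pos: [553.6, -130.5, 355.2]
contact_force: [-0.2, 0.3, -2.1]
grip_width: 0.381
grasp_force: 29.9
eef_pos: [601.3, -59.7, 355.6]
eef_rot: [-3.132, 0.603, 1.45]
contact_force: [0.0, 0.3, -2.4]
grip_width: 0.381
grasp_force: 29.9
pos [601.3 -59.7 355.6] t 24.85 F [ 0.   0.3 -2.4] q [-0.05  0.25  1.33 -0.6   1.61  0.06] w 0.38105351559553347
toolaxes x,y,z [[0.099, 0.818, -0.567], [0.992, -0.126, -0.008], [-0.078, -0.562, -0.824]]
shift/80 [ 0.606  2.004 -0.717]
rot/pi [-0.0029 -0.0022  0.0008] deg 0.7
rot/pi [0.0744 0.5649 0.8208] deg 179.8
```

```bash
python3 -m jog '[{"linear":[0.1,0.33,-0.1],"delta_rot":[-0.0029,-0.0022,0.0008]},{"linear":[0.2,0.67,-0.2],"delta_rot":[-0.0029,-0.0022,0.0008]},{"linear":[0.3,1,-0.3],"delta_rot":[-0.0029,-0.0022,0.0008]},{"linear":[0.3,1,-0.3],"delta_rot":[-0.0029,-0.0022,0.0008]}]' | egrep "pos|force"
python3 -m jog '[{"linear":[0.1,0.3,-0.1],"delta_rot":[0,0,0]},{"linear":[0.2,0.5,-0.25],"delta_rot":[0,0,0]},{"linear":[0.27,0.7,-0.35],"delta_rot":[0,0,0]},{"linear":[0.27,0.7,-0.35],"delta_rot":[0,0,0]},{"linear":[0.27,0.7,-0.35],"delta_rot":[0,0,0]}]' | egrep "pos|force"
python3 - <<'E'
from h import *
from cell import bot
sz=np.array([.0709,.5692,.819])
plan([649.8,100.6,298.2],-sz,(.9923,-.1236,0))
ims=[]
for n in("wrist","scene","top"):
    p,d=bot.grab_frame(n); np.savez(n+"9.npz",p=p,d=d,**bot.camera_params(n)); ims.append(p)
im=np.vstack([np.hstack([cv2.resize(ims[0],(400,300)),cv2.resize(ims[1][140:340,170:440],(400,300))]),np.hstack([cv2.resize(ims[2][80:230,160:360],(400,300)),np.zeros((300,400,3),np.uint8)])])
cv2.imwrite("pics/p9.png",np.clip(im[:,:,::-1]*1.4,0,255).astype(np.uint8))
E
```

```text
eef_pos: [625.6, 21.3, 331.8]
contact_force: [-0.8, -0.1, -3.2]
grasp_force: 29.9
eef_pos: [647.3, 76.9, 305.6]
contact_force: [-0.1, -0.2, -1.9]
grasp_force: 29.9
pos [647.3  76.9 305.6] t 25.975 F [-0.1 -0.2 -1.9] q [ 0.16  0.42  1.22 -0.59  1.67  0.27] w 0.38168027454615083
toolaxes x,y,z [[0.104, 0.812, -0.575], [0.992, -0.124, 0.004], [-0.068, -0.571, -0.818]]
shift/80 [ 0.032  0.297 -0.092]
rot/pi [0.0006 0.0013 0.    ] deg 0.2
rot/pi [-0.0693 -0.5695 -0.8181] deg 179.9
```

View pics/p9.png

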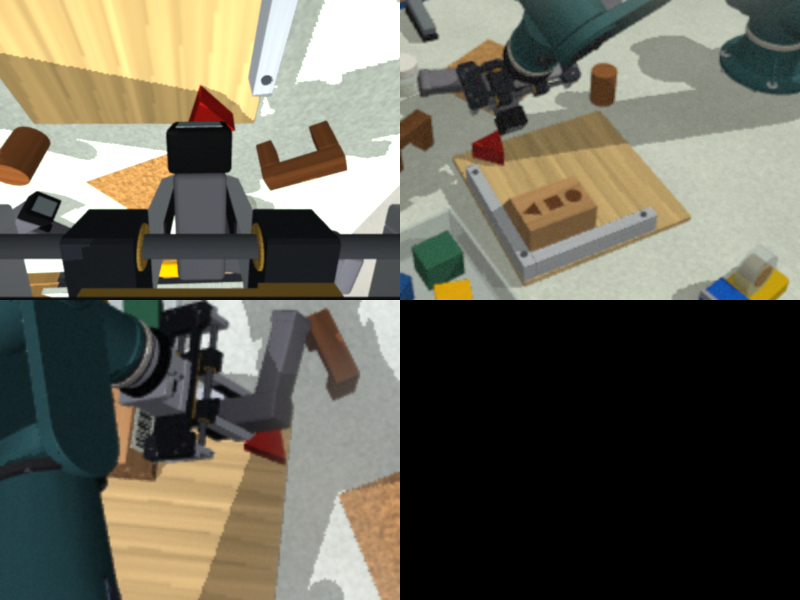

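The scanner is held and the box still sits in its corner (scene part, box at about (550,210)). I measure the scanner in the tool frame, looking for any slip.

```bash
cat > slip.py <<'E'
from h import *
from cell import bot
import sys
def go(f):
    o=bot.observe(); W,_=cloud(f); M=R.from_euler("xyz",o["eef_rot"]).as_matrix(); p=np.array(o["eef_pos"])
    T=((W-p)@M); r=slice(168,395); 
    Q=T[r,230:330].reshape(-1,3); Q=Q[~np.isnan(Q[:,0])]
    Q=Q[(abs(Q[:,1])<24)&(Q[:,2]>145)&(Q[:,2]<190)&(Q[:,0]>-70)&(Q[:,0]<80)]
    C=Q[(abs(Q[:,1])<14)&(Q[:,0]<Q[:,0].max()-6)]; z0=np.median(C[:,2]); C=C[abs(C[:,2]-z0)<5]
    s,*_=np.linalg.lstsq(np.c_[C[:,:2],np.ones(len(C))],C[:,2],rcond=None)
    print(len(C),"top z",z0.round(1),"slopes deg x,y",np.degrees(np.arctan(s[:2])).round(2),"x range",np.percentile(C[:,0],[1,99]).round(1))
    K=Q[abs(Q[:,2]-z0)<5]; print("nose x max",np.percentile(K[:,0],99.5).round(1))
    for a,b in((-5,20),(35,48)):
        k=K[(K[:,0]>a)&(K[:,0]<b)]; print("w",a,b,np.percentile(k[:,1],[1,99]).round(1))
    lab=np.array([650.3,104.5,72]); n=np.array([-.1012,-.8128,.5736]); b=M[:,0]
    win=p+M@np.array([53,0,z0+20]); d=lab-win; along=d@b; off=d-along*b
    print("win",win.round(1),"dist",along.round(1),"off mm",off.round(1),np.linalg.norm(off).round(1),"ang",np.degrees(np.arccos(-b@n)).round(2))
if __name__=="__main__": go(sys.argv[1])
E
python3 slip.py wrist9.npz
python3 - <<'E'
from h import *
W,p=cloud("top9.npz")
print("label pixels")
k=(p.min(-1)>70)&(W[...,0]>600)&(W[...,0]<700)&(W[...,1]>80)&(W[...,1]<130)&(W[...,2]>45)&(W[...,2]<95)
print(k.sum(),W[k].mean(0).round(1))
W,p=cloud("top7.npz")
P=W.reshape(-1,3); k=(p.min(-1)>70)&(W[...,0]>600)&(W[...,0]<700)&(W[...,1]>80)&(W[...,1]<130)&(W[...,2]>45)&(W[...,2]<88)
r=cv2.minAreaRect(W[k][:,:2].astype(np.float32)); print(k.sum(),W[k].mean(0).round(1),np.round(r[0],1),np.round(r[1],1),W[k][:,2].min(),W[k][:,2].max())
E
```

```text
9530 top z 162.6 slopes deg x,y [ 0.01 -0.14] x range [-58.7  47.2]
nose x max 53.0
w -5 20 [-20.8  22. ]
w 35 48 [-20.1  20.5]
win [640.4  15.3 126.2] dist 104.6 off mm [-1.1  4.2  5.8] 7.3 ang 0.61
label pixels
117 [641.  117.1  84.6]
90 [649.2 105.3  74. ] [649.5 104.3] [22.2 63.7] 56.48453348715316 87.74984006243335
```

No slip, and the label position is confirmed near (650,104,72). I make the last move and hold for more than 2 s.

```bash
python3 -m jog '[{"linear":[0.01,0.07,-0.025],"delta_rot":[0.0006,0.0013,0]},{"linear":[0.02,0.15,-0.05],"delta_rot":[0.0006,0.0013,0]},{"linear":[0.03,0.23,-0.075],"delta_rot":[0.0006,0.0013,0]},{"linear":[0.032,0.297,-0.092],"delta_rot":[0.0006,0.0013,0]},{"linear":[0.032,0.297,-0.092],"delta_rot":[0.0006,0.0013,0]},{"linear":[0.032,0.297,-0.092],"delta_rot":[0.0006,0.0013,0]}]' | egrep "pos|force"
python3 - <<'E'
from h import *
from cell import bot
plan([649.8,100.6,298.2],-np.array([.0709,.5692,.819]),(.9923,-.1236,0))
n="wrist";p,d=bot.grab_frame(n); np.savez("wrist10.npz",p=p,d=d,**bot.camera_params(n))
import slip; slip.go("wrist10.npz")
E
```

```text
eef_pos: [649.8, 100.7, 298.2]
contact_force: [0.8, -0.6, -2.7]
grasp_force: 29.9
pos [649.8 100.7 298.2] t 26.875 F [ 0.8 -0.6 -2.7] q [ 0.19  0.44  1.2  -0.58  1.69  0.3 ] w 0.3846782834728854
toolaxes x,y,z [[0.101, 0.813, -0.573], [0.992, -0.124, -0.0], [-0.071, -0.569, -0.819]]
shift/80 [ 0.001 -0.002  0.   ]
rot/pi [-0.0002  0.      0.    ] deg 0.0
rot/pi [-0.0709 -0.569  -0.8192] deg 180.0
9515 top z 162.5 slopes deg x,y [ 0.   -0.04] x range [-58.8  47.1]
nose x max 52.8
w -5 20 [-20.8  21.9]
w 35 48 [-20.2  20.6]
win [642.2  39.9 118.3] dist 79.9 off mm [-0.  -0.4 -0.5] 0.6 ang 0.57
```

```bash
python3 -m jog '[{"linear":[0,0,0],"delta_rot":[0,0,0]},{"linear":[0,0,0],"delta_rot":[0,0,0]},{"linear":[0,0,0],"delta_rot":[0,0,0]},{"linear":[0,0,0],"delta_rot":[0,0,0]},{"linear":[0,0,0],"delta_rot":[0,0,0]},{"linear":[0,0,0],"delta_rot":[0,0,0]},{"linear":[0,0,0],"delta_rot":[0,0,0]},{"linear":[0,0,0],"delta_rot":[0,0,0]}]' | egrep "pos"
python3 -m jog '[{"linear":[0,0,0],"delta_rot":[0,0,0]},{"linear":[0,0,0],"delta_rot":[0,0,0]},{"linear":[0,0,0],"delta_rot":[0,0,0]},{"linear":[0,0,0],"delta_rot":[0,0,0]},{"linear":[0,0,0],"delta_rot":[0,0,0]},{"linear":[0,0,0],"delta_rot":[0,0,0]},{"linear":[0,0,0],"delta_rot":[0,0,0]},{"linear":[0,0,0],"delta_rot":[0,0,0]}]' | egrep "pos"
python3 -m jog '[{"linear":[0,0,0],"delta_rot":[0,0,0]},{"linear":[0,0,0],"delta_rot":[0,0,0]},{"linear":[0,0,0],"delta_rot":[0,0,0]},{"linear":[0,0,0],"delta_rot":[0,0,0]},{"linear":[0,0,0],"delta_rot":[0,0,0]},{"linear":[0,0,0],"delta_rot":[0,0,0]}]' | egrep "pos|t:"
python3 -m jog '[{"linear":[-0.03,-0.33,0.2],"delta_rot":[0,0,0]},{"linear":[-0.1,-0.67,0.4],"delta_rot":[0,0,0]},{"linear":[-0.2,-1,0.6],"delta_rot":[0,0,0]},{"linear":[-0.2,-1,0.6],"delta_rot":[0,0,0]}]' | egrep "pos|force"
python3 -m jog '[{"linear":[-0.2,-0.33,0.05],"delta_rot":[0,0,0]},{"linear":[-0.4,-0.67,0.1],"delta_rot":[0,0,0]},{"linear":[-0.5,-1,0.2],"delta_rot":[0,0,0]},{"linear":[-0.5,-1,0.2],"delta_rot":[0,0,0]}]' | egrep "pos|force"
python3 -c "
from h import *
plan([458.5,-275,290],(0,0,-1),(.942,.335,0))"
```

```text
eef_pos: [649.7, 100.7, 298.1]
eef_pos: [649.7, 100.7, 298.1]
t: 29.68
eef_pos: [649.7, 100.7, 298.1]
eef_rot: [-3.141, 0.61, 1.447]
eef_pos: [633.5, 19.1, 348.5]
contact_force: [-0.1, -0.2, -2.1]
grasp_force: 29.9
eef_pos: [593.5, -59.9, 362.4]
contact_force: [-0.3, 0.2, -2.1]
grasp_force: 29.9
pos [593.5 -59.9 362.4] t 30.675 F [-0.3  0.2 -2.1] q [-0.05  0.23  1.34 -0.61  1.61  0.06] w 0.3819262342895131
toolaxes x,y,z [[0.103, 0.813, -0.573], [0.992, -0.125, 0.001], [-0.071, -0.568, -0.82]]
shift/80 [-1.687 -2.689 -0.904]
rot/pi [0.1947 0.0213 0.1441] deg 43.8
rot/pi [ 0.0287 -0.2626 -0.8165] deg 154.5
```

```bash
python3 -m jog '[{"linear":[-0.08,-0.13,0],"delta_rot":[0.0278,0.003,0.0206]},{"linear":[-0.16,-0.26,0],"delta_rot":[0.0556,0.0061,0.0412]},{"linear":[-0.24,-0.4,0],"delta_rot":[0.0834,0.0091,0.0618]},{"linear":[-0.32,-0.53,0],"delta_rot":[0.1113,0.0122,0.0823]},{"linear":[-0.4,-0.66,0],"delta_rot":[0.139,0.0152,0.103]},{"linear":[-0.48,-0.8,0],"delta_rot":[0.1669,0.0183,0.1235]},{"linear":[-0.55,-0.93,0],"delta_rot":[0.1947,0.0213,0.1441]},{"linear":[-0.55,-0.93,0],"delta_rot":[0.1947,0.0213,0.1441]}]' | egrep "pos|force"
python3 -m jog '[{"linear":[-0.18,-0.3,0],"delta_rot":[0,0,0]},{"linear":[-0.36,-0.6,0],"delta_rot":[0,0,0]},{"linear":[-0.54,-0.93,0],"delta_rot":[0,0,0]},{"linear":[-0.54,-0.93,0],"delta_rot":[0,0,0]}]' | egrep "pos|force"
python3 -m jog '[{"linear":[-0.18,-0.3,-0.2],"delta_rot":[0,0,0]},{"linear":[-0.36,-0.6,-0.5],"delta_rot":[0,0,0]},{"linear":[-0.53,-0.93,-0.8],"delta_rot":[0,0,0]},{"linear":[-0.53,-0.93,-0.8],"delta_rot":[0,0,0]},{"linear":[-0.53,-0.93,-0.8],"delta_rot":[0,0,0]}]' | egrep "pos|force"
python3 -c "
from h import *
plan([464,-283,206],(0,0,-1),(.942,.335,0))"
```

```text
eef_pos: [550.0, -133.8, 361.2]
contact_force: [1.2, -0.5, -0.7]
grasp_force: 29.9
eef_pos: [506.5, -208.3, 361.7]
contact_force: [-0.8, -0.0, -2.2]
grasp_force: 29.9
eef_pos: [465.2, -281.4, 298.6]
contact_force: [0.9, 0.3, -1.9]
grasp_force: 29.9
pos [ 465.2 -281.4  298.6] t 32.8 F [ 0.9  0.3 -1.9] q [-0.65  0.12  1.55  0.    1.47 -0.99] w 0.3817445821595028
toolaxes x,y,z [[-0.338, 0.941, -0.001], [0.941, 0.338, 0.001], [0.001, -0.0, -1.0]]
shift/80 [-0.015 -0.02  -1.158]
rot/pi [ 0.      0.0005 -0.0008] deg 0.2
rot/pi [-7.000e-04  0.000e+00  9.992e-01] deg 179.9
```

```bash
python3 -m jog '[{"linear":[0,0,-0.3],"delta_rot":[0,0,0]},{"linear":[0,0,-0.6],"delta_rot":[0,0,0]},{"linear":[0,0,-0.85],"delta_rot":[0,0,0]},{"linear":[0,0,-1],"delta_rot":[0,0,0]},{"linear":[0,0,-1],"delta_rot":[0,0,0]}]' | egrep "pos|force"
python3 -m jog '[{"linear":[0,0,-0.04],"delta_rot":[0,0,0]},{"linear":[0,0,-0.08],"delta_rot":[0,0,0]},{"linear":[0,0,-0.11],"delta_rot":[0,0,0]},{"linear":[0,0,-0.135],"delta_rot":[0,0,0]},{"linear":[0,0,-0.135],"delta_rot":[0,0,0]}]' | egrep "pos|force"
```

```text
eef_pos: [464.6, -281.7, 218.0]
contact_force: [0.1, 0.0, -2.0]
grasp_force: 29.9
eef_pos: [464.0, -282.5, 207.1]
contact_force: [0.1, -0.1, -2.1]
grasp_force: 29.9
```

```bash
python3 -m jog '[{"linear":[0,0,-0.01],"delta_rot":[0,0,0]},{"linear":[0,0,-0.02],"delta_rot":[0,0,0]},{"linear":[0,0,-0.02],"delta_rot":[0,0,0]}]' | egrep "pos|force"
python3 -m jog '[{"linear":[0,0,-0.005],"delta_rot":[0,0,0]},{"linear":[0,0,-0.005],"delta_rot":[0,0,0]}]' | egrep "pos|force"
```

```text
eef_pos: [464.1, -282.5, 205.7]
contact_force: [0.6, -0.3, -2.6]
grasp_force: 29.9
eef_pos: [464.2, -282.5, 205.5]
contact_force: [0.0, 0.3, -1.3]
grasp_force: 29.9
```

Force is starting to fall at the original height, so it is in contact. I open, rise and look.

```bash
python3 -m jog '[{"linear":[0,0,-0.003],"delta_rot":[0,0,0]},{"linear":[0,0,-0.003],"delta_rot":[0,0,0]},{"linear":[0,0,-0.003],"delta_rot":[0,0,0]},{"linear":[0,0,-0.003],"delta_rot":[0,0,0]},{"linear":[0,0,-0.003],"delta_rot":[0,0,0]},{"linear":[0,0,-0.003],"delta_rot":[0,0,0]}]' 0.75 | egrep "pos|force|width"
python3 -m jog '[{"linear":[0,0,0.3],"delta_rot":[0,0,0]},{"linear":[0,0,1],"delta_rot":[0,0,0]},{"linear":[0,0,1],"delta_rot":[0,0,0]}]' | egrep "pos|force"
python3 -m jog '[{"linear":[-0.9,0.6,0.9],"delta_rot":[0,0,0]},{"linear":[-0.9,0.6,0.9],"delta_rot":[0,0,0]},{"linear":[-0.9,0.6,0.9],"delta_rot":[0,0,0]}]' | egrep "pos|force"
python3 -m jog '[{"linear":[-0.5,0.95,0],"delta_rot":[0,0,0]},{"linear":[-0.5,0.95,0],"delta_rot":[0,0,0]}]' | egrep "pos|force"
python3 - <<'E'
from fit import *
boxpose('scene','11'); boxpose('top','11')
C=[]
for n in("top11","scene11"):
    W,_=cloud(n+".npz"); P=W.reshape(-1,3); C.append(P[~np.isnan(P[:,0])])
fit(C[0]); fit(np.vstack(C))
a,b=np.load("top11.npz")["p"],np.load("scene11.npz")["p"]
im=np.hstack([cv2.resize(a,(400,300)),cv2.resize(b,(400,300))])
cv2.imwrite("pics/p11.png",np.clip(im[:,:,::-1]*1.4,0,255).astype(np.uint8))
E
```

```text
eef_pos: [464.1, -282.5, 205.1]
contact_force: [1.3, 0.1, 0.4]
grip_width: 0.754
grasp_force: 0.0
eef_pos: [465.4, -283.4, 290.8]
contact_force: [0.1, -1.1, 0.8]
grasp_force: 0.0
eef_pos: [391.4, -233.8, 359.5]
contact_force: [0.3, -1.2, -0.7]
grasp_force: 0.0
eef_pos: [351.6, -157.2, 354.8]
contact_force: [0.8, 0.2, 0.2]
grasp_force: 0.0
scene 1296 [[595.5999755859375, 123.5999984741211], [707.7000122070312, 108.9000015258789], [717.5999755859375, 184.10000610351562], [605.5, 198.8000030517578]] [ 75.8 113.1] 82.5
 fx 515 [[688.2000122070312, -26.5], [710.0999755859375, -29.299999237060547], [733.7999877929688, 159.5], [711.9000244140625, 162.3000030517578]] 82.8
 fy 447 [[558.5, 198.6999969482422], [688.9000244140625, 182.60000610351562], [692.0999755859375, 208.3000030517578], [561.5999755859375, 224.3000030517578]] 83.0
top 1216 [[594.2999877929688, 117.5999984741211], [704.7999877929688, 103.69999694824219], [714.7000122070312, 182.8000030517578], [604.2000122070312, 196.6999969482422]] [ 79.7 111.3] 82.8
 fx 288 [[683.4000244140625, -25.0], [708.2000122070312, -28.100000381469727], [731.5999755859375, 158.6999969482422], [706.7999877929688, 161.8000030517578]] 82.9
 fy 200 [[557.4000244140625, 195.89999389648438], [686.7000122070312, 180.10000610351562], [689.7999877929688, 205.6999969482422], [560.5, 221.39999389648438]] 83.1
origin [ 506.3 -270.9] yaw 111.3 hx -56.2 IoU 0.705 area 5853 barrel line pt [ 464.3 -287.2] barrel z 43.5 handle z 38.3
origin [ 510.  -271.2] yaw 108.2 hx -51.5 IoU 0.767 area 6753 barrel line pt [ 467.3 -285.3] barrel z 43.4 handle z 38.0
```

View pics/p11.png

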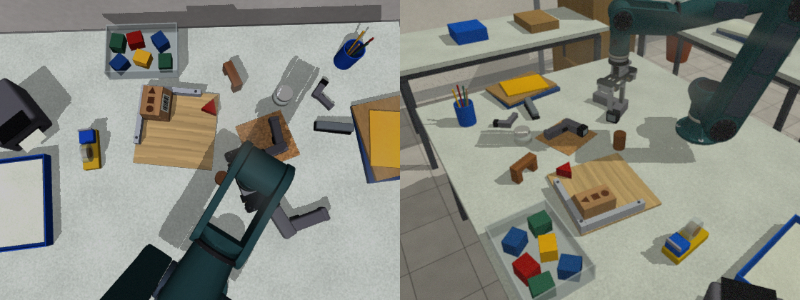

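The scanner lies flat on the mat (at (570,130) in the scene half). The box is flush in its corner and nothing else has moved.

```bash
python3 -c "
from cell import bot
print(bot.job_done())"
```

```text
the job is handed in; nothing more can be done
None
```

The job is handed in: the box was pressed home at about 18–20 N on each side and is flush in its corner, the label was scanned squarely from about 80 mm for over 2 s, and the scanner is back flat on its mat.

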